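# Turn the battery pack end for end in its sprung charging cradle

## Task

The battery pack has been put into its charging cradle the wrong way round: its round terminal is under the hood, against the sprung contact. Gently and without forcing anything, push the pack against the spring so that its other end can be tipped up over the lip, take it out of the hood and lift it well clear, turn it end for end, and refit it: flat end under the hood pressing on the sprung contact, terminal end down behind the lip, lying flat on the cradle's floor. Do not disturb the screwdriver, the glue bottle, the tape roll or the matchbox.

Things in the scene. Friction and masses are not known exactly. Their poses are not given: they have to be found in the camera images.
- cradle: Grey plastic charging cradle, screwed down. Origin on its underside, x along it towards the hooded end, z up. Base plate 160 x 70 x 5 mm, x = -70 to +90. A rib 28 mm wide carries the pack: floor at z = 14 mm. Sides open for fingers between x = -56 and +34, above the base plate.
- lip_end (a point): Foot of the inner face of the lip at the cradle's open end: cradle (-60, 0, 14) mm. The lip runs across the cradle, x = -68 to -60, and stands 9 mm above the floor (top z = 23). Beside it two cheeks, x = -68 to -56, top z = 28 mm, 40 mm apart inside, 48 outside.
- hood_mouth (a point): Floor at the mouth of the hood: cradle (34, 0, 14) mm. Roof and side walls run from here to x = +86 mm; underside of the roof z = 50 mm (6 mm above a seated pack), top 54 mm; 40 mm wide inside, 48 outside. The mouth faces the lip.
- contact (a joint): Sprung contact plate under the hood, 30 mm wide, z = 17 to 41 mm. Value = how far it is pressed in, m: its face is at cradle x = 44 mm + value, range 0 to 0.026. The spring pushes towards the lip with 2.7 N at 0 plus 0.15 N per mm, lightly damped. About 0.012 at the start, 0.008 with the pack fitted the right way round.
- pack_mid (a point): Centre of the loose battery pack: black box with metal ends, 112 long (x, without terminal) x 34 wide (y) x 30 mm high (z), 0.28 to 0.41 kg. The +x end has a round terminal, the -x end is flat. At the start its x axis points as the cradle's, flat end on the lip, centre near cradle (-4, 0, 29) mm; fitted correctly: x axis opposite, same centre.
- terminal_tip (a point): Tip of the round terminal, 9 mm in diameter, standing 4 mm proud of the pack's +x end face, half-way up (60 mm from the pack's centre). It passes above the lip when the pack is seated terminal to the lip.
- flat_end (a point): Centre of the pack's plain end face (56 mm from the pack's centre, -x end).
- driver_mid (a point): Centre of a blue-handled screwdriver 190 mm long, 23 mm thick, lying on the bench; leave it alone.
- glue_mid (a point): Centre of a glue bottle, 30 mm across, 100 mm tall, standing on the bench; leave it alone.
- tape_mid (a point): Centre of a roll of tape, 80 mm across, 19 mm high, lying on the bench; leave it alone.
- matches_mid (a point): Centre of a matchbox 35 x 52 x 14 mm lying on the bench; leave it alone.

How it is judged:
On the way, in this order (a step that is already met when the one before it is completed fails the run):
1. the pack is lifted well clear of the cradle (its centre more than 80 mm above the bench) (height (world z) of pack_mid above 0.08 m), for 0.1 s.
2. the pack is back in the cradle turned round: flat end under the hood pressing on the sprung contact, terminal end down behind the lip (x of terminal_tip in the frame of cradle between -0.0685 and -0.06 m and y of pack_mid in the frame of cradle between -0.005 and 0.005 m and z of pack_mid in the frame of cradle between 0.0265 and 0.0325 m and z of flat_end in the frame of cradle between 0.0255 and 0.0335 m and angle between the x axis of pack_mid and the x axis of cradle, either way round below 0.09 rad and angle between the z axis of pack_mid and the z axis of cradle, either way round below 0.09 rad and value of joint contact above 0.005 m and linear speed of pack below 0.01 m/s), for 0.2 s.
At the end, for the whole second after the job is handed in: The pack lies at rest, released, flat in the cradle (within 3 mm in height and 5 degrees) with its terminal over the lip end (tip at cradle x = -60 to -68.5 mm, nominal -64), within 5 mm of the cradle's middle line, its flat end under the hood holding the contact pressed in by more than 5 mm (all of step 2); the robot touches nothing.
It fails at once if the screwdriver, glue bottle, tape roll or matchbox is moved more than 25 mm (distance of any of driver_mid, glue_mid, tape_mid, matches_mid from where it was at the start of the episode above 0.025 m).
It fails at once if the pack is forced: pressed against the cradle or the sprung contact with over 60 N (contact force between pack and cradle above 60 N).
It also fails if it takes over 54 s, if anything falls off the work surface, if the arm or the gripper's body presses on something with over 40 N, if the wrist force passes 120 N, or if a joint passes its speed limit or range.

## Robot

A 6-joint arm with a two-finger parallel gripper is mounted at the origin on a cart in front of the work surface, level with it; the furniture and walls round the work are solid. World frame = base frame: x ahead of the robot, y to its left, z up, the work surface at z = 0. Lengths are in m, angles in rad, forces in N, time in s.
With the tool pointing down it reaches from about 0.375 to 0.9 m from the base axis. Payload 3.1 kg.
Tool frame: the origin (TCP) lies at the very end of the fingers, on their centre line; the grasp point (between the pads) lies 19 mm behind it (manip.tcp_to_grasp is the distance from the TCP to the grasp point, in m); z points along the fingers, y is the line along which they close (so a half turn about z gives the same grasp; the last joint's range is limited). The gripper opens to 85 mm and grips with 20 to 120 N. Pads are 22 mm wide; open, the fingers measure 114 mm over their backs; the gripper's body (76 mm by 85 mm) begins 54 mm behind the grasp point. The pads swing forward as they close: fully open they stand 13 mm farther back than shut.
Start: joints at [-1.51, 0.527, 1.433, -0, 1.181, -0.178], TCP at [0.148, -0.607, 0.231] pointing down, gripper open.
Joint ranges: [-3.08, 3.08], [-0.75, 2.2], [0.22, 2.44], [-1.43, 4.57], [0, 2.65], [-2.85, 2.85]. Speed limits (rad/s): [2.79, 2.79, 3.14, 3.14, 3.14, 3.14].

## Interface

Orientations are given as a unit quaternion [x, y, z, w].
In Python, from station import manip gives the robot as it stands. The module is installed in compiled form; this text tells all that it offers.
- The arm moves only by the tool step_arm, never from a script. Its argument "commands" is one flat list of numbers, 6 for each row, row after row: the shift along the tool's x, y, z in m, then the turn, a rotation vector about the tool's x, y, z in degrees. A call has exactly 10 rows; each row is the pose to reach, as a shift and turn from the pose commanded when the call began, along the tool's axes at that moment; what a row does not reach only later rows make up. A row lasts 1/10 s, in which the tool goes at most 50 mm and 8.59 degrees, less where a joint would pass 70% of its speed; a pose out of reach is approached as far as the arm can. A call with a gripper value outside its range is refused whole. "jaw" is the opening in per cent of the stroke, from 0 (shut) to 100 (fully open), set as the call begins (left out, the last holds). The fingers move at their own pace and stop on an object; "grip_force" is the grip in N (left out, the last holds). Time passes only in rows, so rows that repeat a pose let the fingers close, or fill a call up. It gives the time, the measured TCP pose, the force, the opening and the grip force at its end, in the units of the state.
- manip.sense(): the state, without advancing time (a new reading comes with each control period).
- manip.snapshot(name): name is "scene" or "top"; returns a dict with "pixels" (420x560x3 uint8, blue, green, red), "fx", "fy", "cx", "cy" (pixels), "k1" (the pictures are not rectified: a ray, as slopes to the right and down, at radius r is drawn at 1 + k1 r^2 times it, then the intrinsics apply), "R" (3x3) and "t" (3): a world point X has camera coordinates R X + t. Camera axes: x right, y down, z forward; pixel columns grow to the right and rows downward; lengths in m; the calibration is good to about 2 mm. A picture is of the moment at which its call begins. There is no depth.
- manip.sign_off(): hands the job in; it is judged then, once.
The state is a dict: "t": time; "q": joint angles; "qd": joint speeds; "tau": joint torques, N m; "tcp_pos": TCP position; "tool_rot": TCP orientation; "force": force on the tool from outside, world axes, zero at the start; "ft_torque": the same for the moment, N m; "finger_gap": opening from 0.0 (shut) to 1.0 (fully open); "gripper_force": force on a finger pad.
Only numpy, scipy, OpenCV 4.12 (cv2) and the standard library are available. Lean on these libraries where they do the work, as an engineer would, in place of code of your own. Each camera call takes 0.05 s, during which the arm holds its last target. There are 200 camera calls.

## Working session

There is one attempt and no reset: what is moved stays moved. The work goes in short steps, Python scripts to look and compute and a tool call to move; the robot and the scene stay as the last step left them, time stands still between calls to the robot, and variables do not carry over. Pictures are saved under pics/ and viewed, at most 10 in all, crops included, and the job is handed in when it is done.

Besides the shell and the picture viewer there is one more tool, called after "Request:" as name(argument=value, ...) on one line, values as JSON. step_arm: Moves the arm, as the interface text tells. Its arguments: {"type":"object","properties":{"commands":{"type":"array","items":{"type":"number"}},"jaw":{"type":"number"},"grip_force":{"type":"number"}},"required":["commands"]}

```bash
mkdir -p pics
cat > h.py <<'E'
import numpy as np, cv2
from station import manip
from scipy.spatial.transform import Rotation as R
def snap(name,fn=None):
    s=manip.snapshot(name)
    if fn: cv2.imwrite('pics/'+fn,s['pixels'])
    return s
def ray(s,uv):
    K=np.array([[s['fx'],0,s['cx']],[0,s['fy'],s['cy']],[0,0,1]],float)
    p=cv2.undistortPoints(np.array([[uv]],float),K,np.array([s['k1'],0,0,0,0],float))[0,0]
    Rm=np.array(s['R']);t=np.array(s['t'])
    return -Rm.T@t, Rm.T@np.array([p[0],p[1],1])
def onplane(s,uv,z):
    c,d=ray(s,uv); return c+d*(z-c[2])/d[2]
def two(s1,uv1,s2,uv2):
    c1,d1=ray(s1,uv1);c2,d2=ray(s2,uv2)
    a=np.linalg.lstsq(np.c_[d1,-d2],c2-c1,rcond=None)[0]
    p,q=c1+a[0]*d1,c2+a[1]*d2
    return (p+q)/2,np.linalg.norm(p-q)
def proj(s,X):
    K=np.array([[s['fx'],0,s['cx']],[0,s['fy'],s['cy']],[0,0,1]],float)
    return cv2.projectPoints(np.array(X,float).reshape(-1,1,3),cv2.Rodrigues(np.array(s['R'],float))[0],np.array(s['t'],float),K,np.array([s['k1'],0,0,0,0],float))[0][:,0]
E
python3 - <<'E'
from h import *
for n in('scene','top'):
    s=snap(n,n+'0.png'); print(n,-np.array(s['R']).T@s['t'],np.array(s['R'])[2],s['fx'],s['k1'])
print(manip.sense())
E
```

```text
scene [-0.33323803 -1.1706772   0.70666368] [ 0.580372    0.68105184 -0.44647143] 542.3939127214127 -0.006432084725649404
top [ 0.40039604 -0.19000888  1.20436337] [ 0.0984216 -0.0053928 -0.9951302] 519.5327669123017 -0.11541438105746286
{'t': 0.1, 'q': array([-1.50949716e+00,  5.28386563e-01,  1.43377904e+00,  5.78760755e-06,
        1.18138059e+00, -1.78459950e-01]), 'qd': array([ 0.00099854, -0.00162492, -0.00098274, -0.00116647,  0.00045212,
        0.001318  ]), 'tau': array([ 4.99304986e-05, -4.43305564e+01, -1.78587180e+01, -1.61233438e-04,
        3.90405432e-03,  5.58489234e-06]), 'tcp_pos': array([ 0.14843257, -0.60645969,  0.2304217 ]), 'tool_rot': array([ 9.92822705e-01,  1.19591480e-01,  5.98581960e-05, -9.74935521e-04]), 'force': array([-0.39721425,  0.51692396,  0.27487079]), 'ft_torque': array([ 0.0175247 ,  0.06415258, -0.04735431]), 'gripper_force': 0.0, 'finger_gap': 1.0011961563005864}
```

View pics/scene0.png

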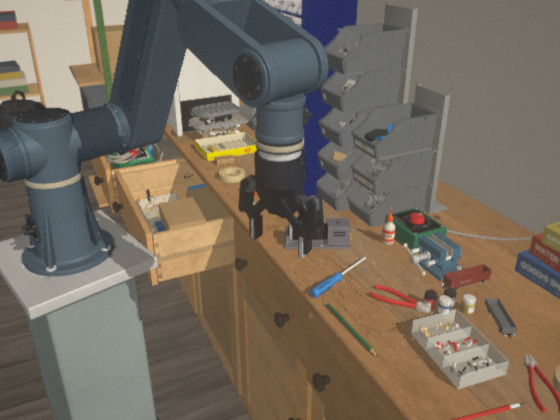

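View pics/top0.png

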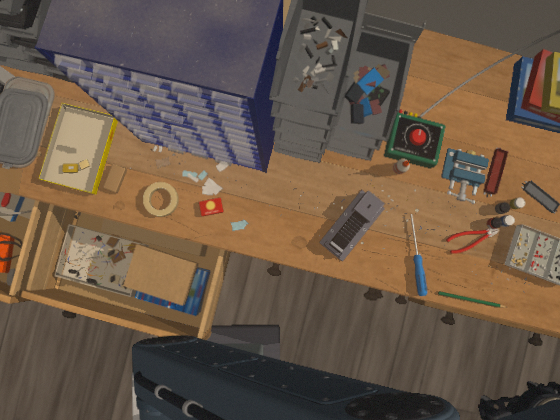

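The scene view shows the cradle at about (318,232) partly behind the gripper. The top view shows it at about (352,225), with the hood towards the upper right (370,205). The screwdriver is at (418,255), the glue at (403,167), the tape at (160,199) and the matchbox at (210,206).

Run:
```python
from h import *
s=snap('top');c=snap('scene')
for X in([0,0,0],[.148,-.607,.23],[.5,-.3,0],[.6,-.3,0],[.5,-.4,0]): print(X,proj(s,X).round(1),proj(c,X).round(1))
print(onplane(s,(352,225),.03))
im=s['pixels'][175:275,300:440]
cv2.imwrite('pics/topc.png',cv2.resize(im,None,fx=5.6,fy=5.6,interpolation=cv2.INTER_CUBIC))
im=c['pixels'][190:270,240:370]
cv2.imwrite('pics/scc.png',cv2.resize(im,None,fx=6,fy=6,interpolation=cv2.INTER_CUBIC))
```

```text
[0, 0, 0] [[200.4 437.5]] [[ 68.9 250.6]]
[0.148, -0.607, 0.23] [[503.2 391.5]] [[279.1 252.2]]
[0.5, -0.3, 0] [[328.1 218.5]] [[305.7 230. ]]
[0.6, -0.3, 0] [[327.2 176.1]] [[333.1 217.7]]
[0.5, -0.4, 0] [[370.8 218. ]] [[333.7 245.8]]
[ 0.48210795 -0.35141631  0.03      ]
```

View pics/topc.png

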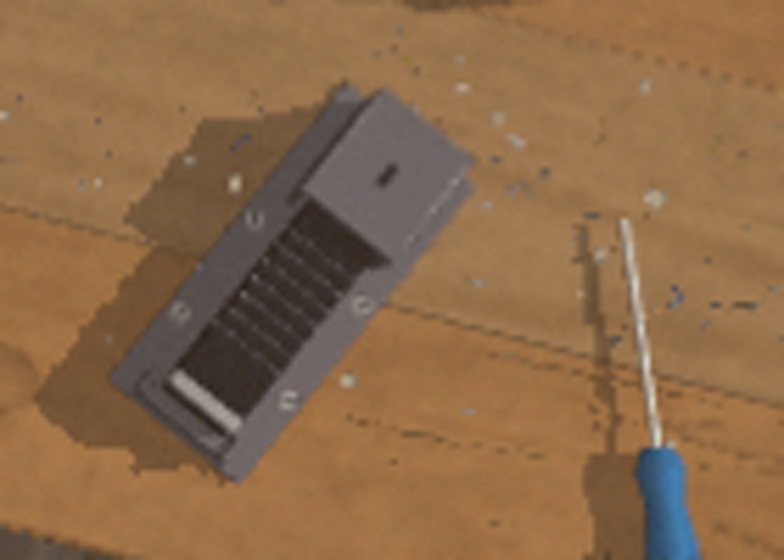

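View pics/scc.png

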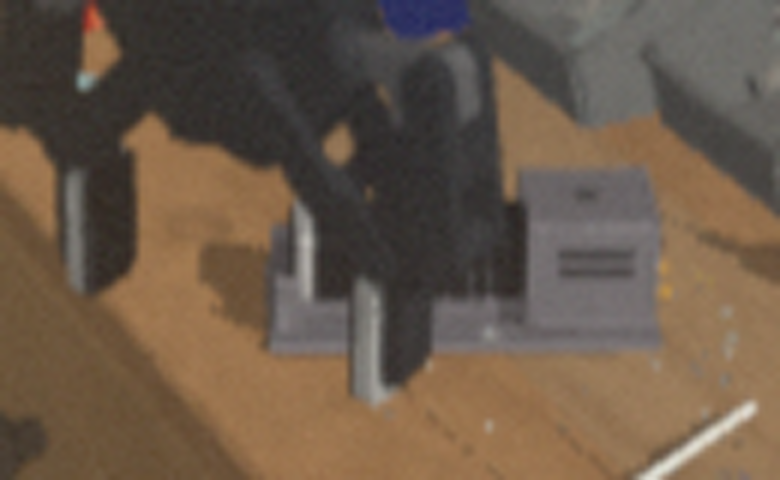

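The top crop shows the cradle with its hood roof at (300,190), (384,90), (472,158) and (388,262). The plate corners are at (112,378) and (238,480), and the pack's silver flat end runs from (172,375) to (240,428). The scene crop shows the roof at (520,172), (645,168), (660,221) and (527,228).

Run:
```python
from h import *
from scipy.optimize import least_squares
s=snap('top');c=snap('scene')
T=lambda u,v:((u+.5)/5.6-.5+300,(v+.5)/5.6-.5+175)
C=lambda u,v:((u+.5)/6-.5+240,(v+.5)/6-.5+190)
roof=[((34,24,54),(300,190),(520,172)),((86,24,54),(384,90),(645,168)),((86,-24,54),(472,158),(660,221)),((34,-24,54),(388,262),(527,228))]
for m,a,b in roof: print(m,*two(s,T(*a),c,C(*b)))
P=[];M=[]
for m,a,b in roof: P.append(onplane(s,T(*a),.054)[:2]);M.append(m[:2])
for m,a in (((-70,35),(112,378)),((-70,-35),(238,480))): P.append(onplane(s,T(*a),.005)[:2]);M.append(m)
P=np.array(P);M=np.array(M)/1e3
def f(x): 
    cc,ss=np.cos(x[2]),np.sin(x[2]); return (M@np.array([[cc,ss],[-ss,cc]])+x[:2]-P)
r=least_squares(lambda x:f(x).ravel(),[.48,-.35,.9]);print(r.x,np.degrees(r.x[2]));print((f(r.x)*1e3).round(1))
x=r.x
def cr(p):
    d=np.array(p[:2])-x[:2];cc,ss=np.cos(x[2]),np.sin(x[2]);return np.array([cc*d[0]+ss*d[1],-ss*d[0]+cc*d[1]])*1e3
for a in((172,375),(240,428)):print('packend',cr(onplane(s,T(*a),.044)))
print('scene pack end top', C(300,203), cr(onplane(c,C(303,203),.044)))
hsv=cv2.cvtColor(s['pixels'],cv2.COLOR_BGR2HSV)
for n,uv,z in(('driver',(418,255),.012),('glue',(403,165),.09),('tape',(160,199),.019),('match',(210,206),.014),('boxcorner',(385,160),.05),('drvtip',T(622,220),.005),('drvhandletop',(414,256),.012)):print(n,onplane(s,uv,z).round(3))
```

```text
(34, 24, 54) [ 0.51815042 -0.35259895  0.05016562] 0.0012968584423649683
(86, 24, 54) [ 0.55739513 -0.38679761  0.052363  ] 0.00011345283838245638
(86, -24, 54) [ 0.52940102 -0.42130839  0.05286312] 0.00019026578930094484
(34, -24, 54) [ 0.48849504 -0.38692835  0.04990693] 0.000326781836184587
[ 0.47711006 -0.34838834 -0.69303198] -39.707807321334215
[[ 1.3 -0. ]
 [ 1.5  1.6]
 [-1.4 -0.6]
 [-0.1 -2.5]
 [ 0.4  2.1]
 [-1.7 -0.6]]
packend [-55.92548973  16.54249523]
packend [-55.35333772 -17.78393478]
scene pack end top (289.5833333333333, 223.41666666666666) [-55.15773174   9.63668942]
driver [ 0.412 -0.506  0.012]
glue [ 0.608 -0.459  0.09 ]
tape [0.548 0.089 0.019]
match [ 0.531 -0.027  0.014]
boxcorner [ 0.628 -0.428  0.05 ]
drvtip [ 0.508 -0.493  0.005]
drvhandletop [ 0.41  -0.496  0.012]
```

```bash
cat >> h.py <<'E'
YAW=-39.7; O=np.array([.477,-.3485,0])
def rel(pos,yaw,pitch=0,world=True):
    """shift/turn in tool axes from current pose to TCP at cradle-frame mm pos; pitch>0: lip-side up"""
    st=manip.sense(); R0=R.from_quat(st['tool_rot'])
    Rc=R.from_euler('z',YAW,degrees=True)
    t=O+Rc.apply(np.array(pos)/1e3)
    Rt=Rc*R.from_euler('y',pitch,degrees=True)*R.from_euler('z',yaw,degrees=True)*R.from_euler('x',180,degrees=True)
    return (R0.inv().apply(t-st['tcp_pos'])*1e3).round(1),(R0.inv()*Rt).as_rotvec(degrees=True).round(2)
def where():
    st=manip.sense(); Rc=R.from_euler('z',YAW,degrees=True)
    Rr=Rc.inv()*R.from_quat(st['tool_rot'])*R.from_euler('x',180,degrees=True)
    print('t',round(st['t'],2),'cradle pos mm',(Rc.inv().apply(st['tcp_pos']-O)*1e3).round(1),'rot',Rr.as_rotvec(degrees=True).round(2),'F cradle',Rc.inv().apply(st['force']).round(2),'gap',round(st['finger_gap'],3),'gf',st['gripper_force'],'q',st['q'].round(2))
E
python3 -c "
from h import *
where();print(rel([-4,0,130],0))"
```

```text
t 0.3 cradle pos mm [ -87.8 -408.7  231. ] rot [4.000e-02 1.000e-02 5.344e+01] F cradle [-0.49 -1.74  0.22] gap 1.002 gf 0.0 q [-1.51  0.53  1.43 -0.    1.18 -0.18]
(array([ 378.1, -176.1,  101.1]), array([-4.000e-02,  1.000e-02,  5.344e+01]))
```

Request:
step_arm(commands=[0.02,-0.01,0,0,0,4,0.06,-0.03,0,0,0,10,0.105,-0.05,0,0,0,17,0.15,-0.07,0,0,0,24,0.195,-0.09,0.01,0,0,31,0.24,-0.112,0.03,0,0,37,0.285,-0.133,0.05,0,0,43,0.325,-0.152,0.075,0,0,48,0.36,-0.168,0.092,0,0,52,0.378,-0.176,0.101,0,0,53.4], jaw=100)

```text
t: 1.3
tcp_pos: [0.4755, -0.3426, 0.1283]
tool_rot: [0.941, -0.339, -0.001, -0.001]
force: [-1.3, -0.4, 0.5]
finger_gap: 1.003
gripper_force: 0.0
```

Run:
```python
from h import *
where();print(rel([-4,0,12],0))
c=snap('scene');s=snap('top')
a=cv2.resize(c['pixels'][150:270,260:380],None,fx=5,fy=5,interpolation=cv2.INTER_CUBIC)
cv2.imwrite('pics/s1.png',a)
```

```text
t 1.3 cradle pos mm [ -4.9   3.6 128.3] rot [0.08 0.19 0.12] F cradle [-0.74 -1.15  0.48] gap 1.003 gf 0.0 q [-0.82  0.61  1.62  0.    0.91  1.45]
(array([  1.3,   3.7, 116.3]), array([-0.08,  0.19,  0.12]))
```

View pics/s1.png

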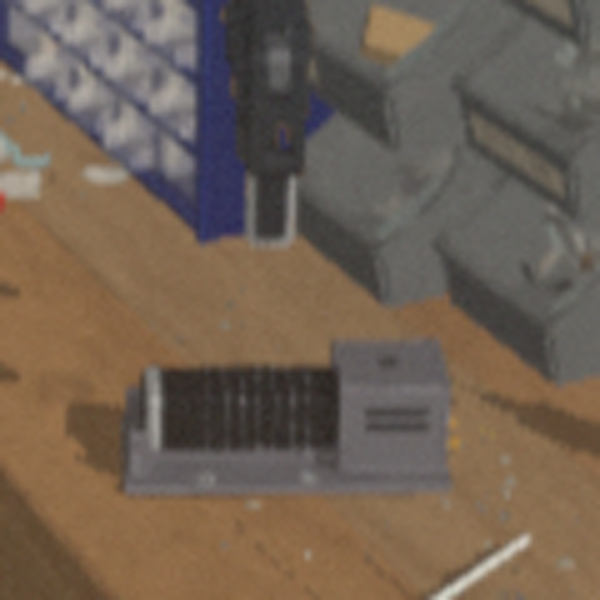

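The scene crop now shows the whole cradle. The base corners are at (125,492) and (448,490), the pack's silver end is at (153,368–450), and the roof's mouth edge is at x≈340. The gripper is above, roughly centred.

Run:
```python
from h import *
where()
c=snap('scene')
C=lambda u,v:((u+.5)/5-.5+260,(v+.5)/5-.5+150)
Rc=R.from_euler('z',YAW,degrees=True)
for n,uv,z in (('plate -70,-35',(125,494),0),('plate 90,-35',(449,492),0),('pack top far -60,+17',(147,367),.044),('pack top near -60,-17',(150,388),.044),('roof 34,-24',(341,374),.054),('roof 34,24',(333,342),.054),('roof 86,24',(440,341),.054),('roof 86,-24',(450,372),.054)):
    print(n,(Rc.inv().apply(onplane(c,C(*uv),z)-O)*1e3).round(1))
where()
```

```text
t 1.4 cradle pos mm [ -4.8   2.9 128.5] rot [0.06 0.19 0.29] F cradle [ 0.14  0.41 -0.37] gap 0.997 gf 0.0 q [-0.82  0.61  1.62  0.    0.91  1.44]
plate -70,-35 [-69.5 -34.8   0. ]
plate 90,-35 [ 87.6 -35.5   0. ]
pack top far -60,+17 [-57.7  11.9  44. ]
pack top near -60,-17 [-56.9  -8.7  44. ]
roof 34,-24 [ 35.1 -14.   54. ]
roof 34,24 [34.2 17.7 54. ]
roof 86,24 [87.1 17.9 54. ]
roof 86,-24 [ 88.  -12.9  54. ]
t 1.45 cradle pos mm [ -4.2   1.1 129.5] rot [-0.    0.1   0.24] F cradle [-0.25 -0.44  0.37] gap 0.999 gf 0.0 q [-0.82  0.61  1.62 -0.    0.91  1.44]
```

Request:
step_arm(commands=[0,0,0.015,0,0,0,0,0,0.035,0,0,0,0,0,0.055,0,0,0,0,0,0.075,0,0,0,0,0,0.092,0,0,0,0,0,0.105,0,0,0,0,0,0.113,0,0,0,0,0,0.117,0,0,0,0,0,0.118,0,0,0,0,0,0.118,0,0,0], jaw=100)

```text
t: 2.45
tcp_pos: [0.4741, -0.3467, 0.0128]
tool_rot: [0.941, -0.339, 0.0, 0.0]
force: [0.1, 0.1, -0.3]
finger_gap: 0.998
gripper_force: 0.0
```

Request:
step_arm(commands=[0,0,0,0,0,0,0,0,0,0,0,0,0,0,0,0,0,0,0,0,0,0,0,0,0,0,0,0,0,0,0,0,0,0,0,0,0,0,0,0,0,0,0,0,0,0,0,0,0,0,0,0,0,0,0,0,0,0,0,0], jaw=25, grip_force=40)

```text
t: 3.45
tcp_pos: [0.4741, -0.3463, 0.0127]
tool_rot: [0.941, -0.339, 0.0, 0.0]
force: [-0.7, 1.4, 5.9]
finger_gap: 0.389
gripper_force: 42.6
```

```bash
python3 -c "
from h import *
where()"
```

```text
t 3.45 cradle pos mm [-3.6 -0.2 12.7] rot [ 0.01 -0.03  0.04] F cradle [-1.43  0.65  5.87] gap 0.389 gf 42.61487603187561 q [-0.82  0.79  1.67  0.    0.68  1.44]
```

Request:
step_arm(commands=[0.001,0,0,0,0,0,0.002,0,0,0,0,0,0.003,0,0,0,0,0,0.003,0,-0.0012,0,-1,0,0.003,0,-0.0024,0,-2,0,0.003,0,-0.0036,0,-3,0,0.0032,0,-0.0048,0,-4,0,0.0032,0,-0.006,0,-5,0,0.0033,0,-0.0072,0,-6,0,0.0033,0,-0.0078,0,-6.5,0], jaw=25, grip_force=70)

```text
t: 4.45
tcp_pos: [0.4743, -0.3465, 0.0192]
tool_rot: [0.939, -0.338, -0.057, -0.021]
force: [-4.6, 2.8, 1.2]
finger_gap: 0.387
gripper_force: 70.1
```

Run:
```python
from h import *
where()
c=snap('scene');where()
cv2.imwrite('pics/s2.png',cv2.resize(c['pixels'][150:270,260:380],None,fx=5,fy=5,interpolation=cv2.INTER_CUBIC))
```

```text
t 4.45 cradle pos mm [-3.3 -0.2 19.2] rot [0.02 6.91 0.06] F cradle [-5.31 -0.81  1.17] gap 0.387 gf 70.05351305007935 q [-0.81  0.82  1.57 -0.02  0.87  1.46]
t 4.5 cradle pos mm [-3.2 -0.2 19.2] rot [0.02 6.91 0.06] F cradle [-5.58  0.26  0.3 ] gap 0.386 gf 70.04228353500366 q [-0.81  0.82  1.57 -0.02  0.87  1.46]
```

View pics/s2.png

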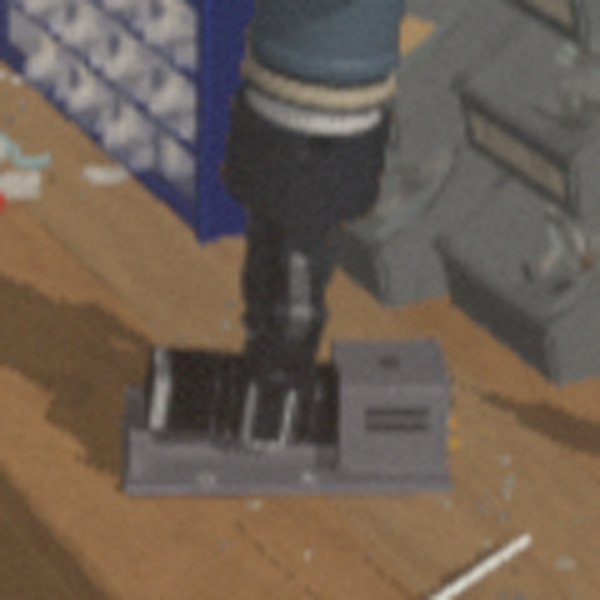

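The pack's lip end is raised: the silver end is at (160,350–425), clear above the lip, and the hooded end is still under the roof. Next I'll back it out along its own axis.

Request:
step_arm(commands=[-0.001,0,-0.001,0,0,0,-0.003,0,-0.0015,0,0,0,-0.006,0,-0.0015,0,0,0,-0.01,0,-0.0015,0,0,0,-0.015,0,-0.0015,0,0,0,-0.021,0,-0.0015,0,0,0,-0.028,0,-0.0015,0,0,0,-0.035,0,-0.0015,0,0,0,-0.042,0,-0.0015,0,0,0,-0.045,0,-0.0015,0,0,0], jaw=25)

```text
t: 5.5
tcp_pos: [0.4415, -0.3194, 0.027]
tool_rot: [0.939, -0.339, -0.053, -0.019]
force: [-1.0, -0.0, -3.1]
finger_gap: 0.388
gripper_force: 69.9
```

Run:
```python
from h import *
where();print(rel([-60,0,140],0))
```

```text
t 5.5 cradle pos mm [-45.9  -0.3  27. ] rot [0.   6.52 0.04] F cradle [-0.76 -0.68 -3.13] gap 0.388 gf 69.94170784950256 q [-0.82  0.77  1.69 -0.02  0.8   1.45]
(array([ -26.8,   -0.4, -110.6]), array([-0.  ,  6.52,  0.04]))
```

Request:
step_arm(commands=[-0.003,0,-0.008,0,0,0,-0.006,0,-0.02,0,1,0,-0.009,0,-0.034,0,2,0,-0.012,0,-0.05,0,3,0,-0.016,0,-0.067,0,4,0,-0.019,0,-0.083,0,5,0,-0.023,0,-0.096,0,5.8,0,-0.025,0,-0.104,0,6.3,0,-0.0265,0,-0.109,0,6.5,0,-0.0268,0,-0.1106,0,6.5,0], jaw=25)

```text
t: 6.5
tcp_pos: [0.4312, -0.3109, 0.1402]
tool_rot: [0.941, -0.339, 0.0, 0.0]
force: [-0.4, 0.3, -3.6]
finger_gap: 0.387
gripper_force: 70.0
```

Request:
step_arm(commands=[0,0,0,0,0,-5,0,0,0,0,0,-12,0,0,0,0,0,-20,0,0,0,0,0,-28,0,0,0,0,0,-36,0,0,0,0,0,-44,0,0,0,0,0,-52,0,0,0,0,0,-60,0,0,0,0,0,-66,0,0,0,0,0,-70], jaw=25)

```text
t: 7.5
tcp_pos: [0.4311, -0.3109, 0.1388]
tool_rot: [0.965, 0.263, -0.0, -0.001]
force: [-0.0, 0.5, -3.7]
finger_gap: 0.389
gripper_force: 70.1
```

Request:
step_arm(commands=[0,0,0,0,0,-5,0,0,0,0,0,-12,0,0,0,0,0,-20,0,0,0,0,0,-28,0,0,0,0,0,-36,0,0,0,0,0,-44,0,0,0,0,0,-52,0,0,0,0,0,-60,0,0,0,0,0,-66,0,0,0,0,0,-70], jaw=25)

```text
t: 8.5
tcp_pos: [0.4311, -0.3109, 0.1388]
tool_rot: [0.639, 0.769, 0.0, -0.001]
force: [0.2, -0.5, -3.4]
finger_gap: 0.382
gripper_force: 70.1
```

Request:
step_arm(commands=[0,0,0,0,0,-5,0,0,0,0,0,-12,0,0,0,0,0,-19,0,0,0,0,0,-26,0,0,0,0,0,-32,0,0,0,0,0,-37,0,0,0,0,0,-40,0,0,0,0,0,-40,0,0,0,0,0,-40,0,0,0,0,0,-40], jaw=25)

```text
t: 9.5
tcp_pos: [0.4312, -0.311, 0.1393]
tool_rot: [0.34, 0.941, 0.0, -0.0]
force: [-0.1, -0.2, -3.6]
finger_gap: 0.388
gripper_force: 70.1
```

Run:
```python
from h import *
c=snap('scene');s=snap('top');where()
a=cv2.resize(c['pixels'][120:240,235:375],None,fx=3.4,fy=3.4,interpolation=cv2.INTER_CUBIC)
b=cv2.resize(s['pixels'][170:290,285:425],None,fx=2.2,fy=2.2,interpolation=cv2.INTER_CUBIC)
b=cv2.copyMakeBorder(b,0,a.shape[0]-b.shape[0],0,0,cv2.BORDER_CONSTANT)
cv2.imwrite('pics/s3.png',np.hstack([a,b]));print(a.shape)
print(rel([-60,0,140],180))
```

```text
t 9.6 cradle pos mm [-59.2  -0.4 139.5] rot [-2.0000e-02  0.0000e+00 -1.7999e+02] F cradle [-0.17 -0.45 -3.95] gap 0.388 gf 70.05688548088074 q [-0.84  0.54  1.75 -0.    0.85 -1.71]
(408, 476, 3)
(array([ 0.8,  0.4, -0.5]), array([ 0.  , -0.01,  0.01]))
```

View pics/s3.png

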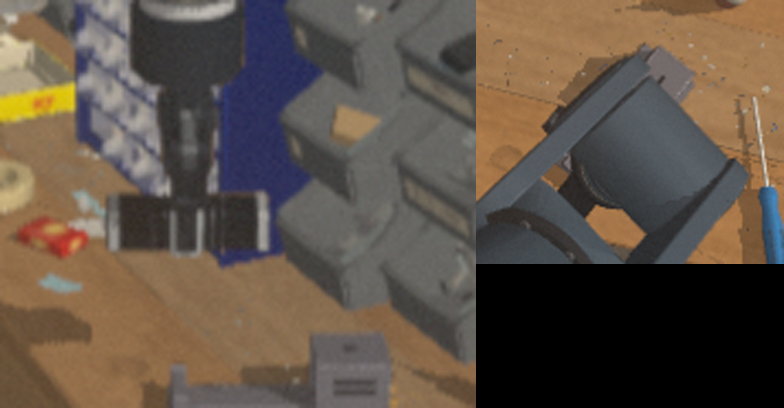

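The left panel shows the pack hanging level and turned. Its near side runs from (108,250) to (270,250), with the fingers at about x=186. The cradle below is empty. I'll cast these corners onto the pack's side plane.

Run:
```python
from h import *
c=snap('scene')
C=lambda u,v:((u+.5)/3.4-.5+235,(v+.5)/3.4-.5+120)
Rc=R.from_euler('z',YAW,degrees=True)
for uv in((108,196),(108,250),(268,195),(270,250),(172,252),(203,252)):
    o,d=ray(c,C(*uv)); o=Rc.inv().apply(o-O)*1e3; d=Rc.inv().apply(d)
    y=-17; p=o+d*(y-o[1])/d[1]; print(uv,p.round(1))
where()
```

```text
(108, 196) [-111.6  -17.   181.8]
(108, 250) [-112.1  -17.   141. ]
(268, 195) [ -3.2 -17.  181.7]
(270, 250) [ -0.7 -17.  140.1]
(172, 252) [-68.1 -17.  139.1]
(203, 252) [-46.8 -17.  138.9]
t 9.65 cradle pos mm [-59.2  -0.4 139.5] rot [-1.0000e-02  0.0000e+00 -1.7998e+02] F cradle [-0.3   0.02 -3.38] gap 0.382 gf 70.05684614181519 q [-0.84  0.54  1.75  0.    0.85 -1.71]
```

Run:
```python
from h import *
print(rel([-50,0,60],180,6.5)); print(rel([-50,0,27],180,6.5)); where()
```

```text
(array([-9.2,  0.4, 79.5]), array([0.  , 6.49, 0.02]))
(array([ -9.2,   0.4, 112.5]), array([0.  , 6.49, 0.02]))
t 9.65 cradle pos mm [-59.2  -0.4 139.5] rot [-1.0000e-02  0.0000e+00 -1.7998e+02] F cradle [-0.3   0.02 -3.38] gap 0.382 gf 70.05684614181519 q [-0.84  0.54  1.75  0.    0.85 -1.71]
```

Request:
step_arm(commands=[-0.001,0,0.008,0,1,0,-0.002,0,0.022,0,2,0,-0.004,0,0.038,0,3,0,-0.006,0.0004,0.055,0,4.5,0,-0.008,0.0004,0.072,0,5.5,0,-0.009,0.0004,0.087,0,6.2,0,-0.0092,0.0004,0.098,0,6.5,0,-0.0092,0.0004,0.106,0,6.5,0,-0.0092,0.0004,0.111,0,6.5,0,-0.0092,0.0004,0.1125,0,6.5,0], jaw=25)

```text
t: 10.65
tcp_pos: [0.4383, -0.3164, 0.0267]
tool_rot: [0.339, 0.939, 0.019, -0.054]
force: [-0.1, -0.8, -4.1]
finger_gap: 0.386
gripper_force: 70.0
```

Run:
```python
from h import *
c=snap('scene');where()
cv2.imwrite('pics/s4.png',cv2.resize(c['pixels'][150:270,250:380],None,fx=5,fy=5,interpolation=cv2.INTER_CUBIC))
print(rel([-50,0,26],180,6.5)); print(rel([0,0,20.3],180,6.5));
```

```text
t 10.7 cradle pos mm [-50.2   0.   26.9] rot [ -10.23    0.   -179.67] F cradle [ 0.05 -0.04 -3.35] gap 0.387 gf 70.01474261283875 q [-0.82  0.76  1.7  -0.02  0.79 -1.69]
(array([-0.3, -0. ,  0.9]), array([-0.  , -0.02,  0.04]))
(array([-50.6,  -0.1,   0.9]), array([-0.  , -0.02,  0.04]))
```

View pics/s4.png

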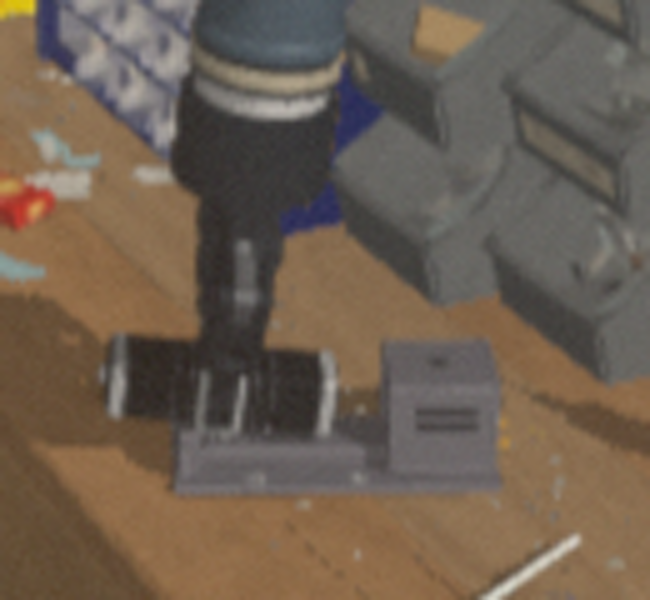

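The picture shows the pack tilted in line with the cradle. Its flat end is at (328,350–435), facing the hood mouth at (385,380), and the terminal is at the far left (103,375). I'll slide it in along its axis.

Request:
step_arm(commands=[-0.003,0,0.0002,0,0,0,-0.008,0,0.0003,0,0,0,-0.014,0,0.0003,0,0,0,-0.02,0,0.0003,0,0,0,-0.026,0,0.0003,0,0,0,-0.031,0,0.0003,0,0,0,-0.035,0,0.0003,0,0,0,-0.038,0,0.0003,0,0,0,-0.041,0,0.0003,0,0,0,-0.044,0,0.0003,0,0,0], jaw=25)

```text
t: 11.7
tcp_pos: [0.4712, -0.3434, 0.0217]
tool_rot: [0.339, 0.939, 0.02, -0.055]
force: [-4.3, 3.8, -1.4]
finger_gap: 0.392
gripper_force: 70.1
```

Run:
```python
from h import *
where();print(rel([0,0,20.3],180,6.5));
```

```text
t 11.7 cradle pos mm [-7.8  0.2 21.7] rot [-1.0510e+01  2.0000e-02 -1.7965e+02] F cradle [-5.75  0.21 -1.45] gap 0.392 gf 70.13046383857727 q [-0.81  0.81  1.59 -0.02  0.86 -1.68]
(array([-7.9, -0.2,  0.5]), array([ 0.01, -0.2 ,  0.05]))
```

Request:
step_arm(commands=[-0.001,0,0,0,0,0,-0.002,0,0,0,0,0,-0.003,0,0,0,0,0,-0.004,0,0,0,0,0,-0.005,0,0,0,0,0,-0.006,0,0,0,0,0,-0.007,0,0,0,0,0,-0.008,0,0,0,0,0,-0.009,0,0,0,0,0,-0.009,0,0,0,0,0], jaw=25)

```text
t: 12.7
tcp_pos: [0.4786, -0.3496, 0.0208]
tool_rot: [0.339, 0.939, 0.02, -0.054]
force: [-3.2, 3.8, -0.2]
finger_gap: 0.387
gripper_force: 70.2
```

Run:
```python
from h import *
where();c=snap('scene');where()
cv2.imwrite('pics/s5.png',cv2.resize(c['pixels'][150:270,250:380],None,fx=5,fy=5,interpolation=cv2.INTER_CUBIC))
```

```text
t 12.7 cradle pos mm [ 1.9  0.2 20.8] rot [-1.0350e+01  1.0000e-02 -1.7966e+02] F cradle [-4.87  0.88 -0.2 ] gap 0.387 gf 70.19137501716614 q [-0.81  0.82  1.56 -0.02  0.88 -1.68]
t 12.75 cradle pos mm [ 1.9  0.2 20.8] rot [-1.0340e+01  1.0000e-02 -1.7966e+02] F cradle [-5.29 -0.51 -0.22] gap 0.386 gf 70.1919150352478 q [-0.81  0.82  1.56 -0.02  0.88 -1.68]
```

View pics/s5.png

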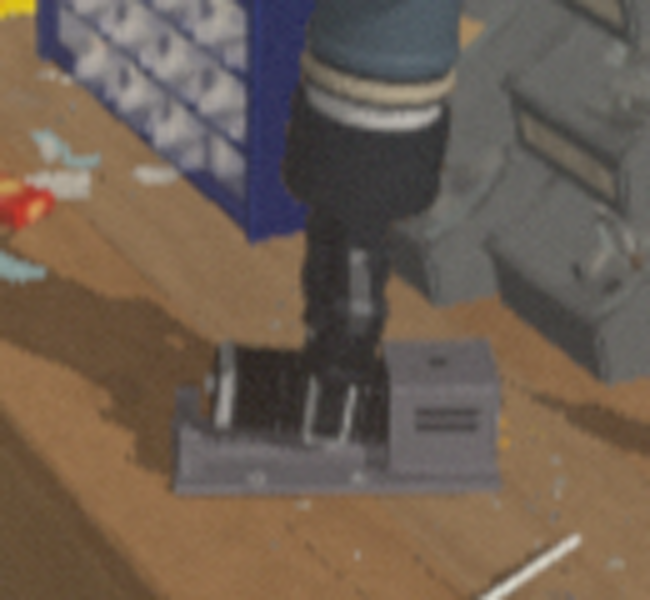

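The flat end is under the hood. The terminal end is at (215,345–425), inside the lip (top at about (187,390)). Next I'll lower the terminal end.

Run:
```python
from h import *
for p,th in (([1.5,0,16.5],3.3),([1,0,13.2],0),([-2.5,0,13],0)):print(rel(p,180,th))
```

```text
(array([-0.1, -0.2,  4.3]), array([ 0.01, -3.29,  0.04]))
(array([ 0.1, -0.2,  7.7]), array([ 0.01, -6.59,  0.04]))
(array([ 3.5, -0.1,  8.3]), array([ 0.01, -6.59,  0.04]))
```

Request:
step_arm(commands=[0,0,0.001,0,-0.8,0,0,0,0.002,0,-1.6,0,0,0,0.003,0,-2.4,0,0,-0.0002,0.0041,0,-3.2,0,0,-0.0002,0.005,0,-4,0,0,-0.0002,0.0059,0,-4.8,0,0,-0.0002,0.0068,0,-5.6,0,0.0001,-0.0002,0.0074,0,-6.2,0,0.0001,-0.0002,0.0077,0,-6.6,0,0.0001,-0.0002,0.0077,0,-6.6,0], jaw=25)

```text
t: 13.75
tcp_pos: [0.4778, -0.3492, 0.013]
tool_rot: [0.339, 0.941, 0.0, 0.0]
force: [-4.1, 4.1, -2.2]
finger_gap: 0.385
gripper_force: 70.3
```

Run:
```python
from h import *
where()
print(rel([-3.0,0,12.9],180,0))
```

```text
t 13.75 cradle pos mm [ 1.1 -0.  13. ] rot [ 6.0000e-02  2.0000e-02 -1.7996e+02] F cradle [-5.75  0.54 -2.24] gap 0.385 gf 70.27956962585449 q [-0.82  0.8   1.66  0.    0.69 -1.7 ]
(array([4.1, 0.1, 0.1]), array([0.01, 0.04, 0.04]))
```

Request:
step_arm(commands=[0.0006,0,0,0,0,0,0.0012,0,0,0,0,0,0.0018,0,0,0,0,0,0.0024,0,0,0,0,0,0.003,0,0,0,0,0,0.0036,0,0,0,0,0,0.004,0,0,0,0,0,0.0045,0,0,0,0,0,0.0045,0,0,0,0,0,0.0045,0,0,0,0,0], jaw=25, grip_force=30)

```text
t: 14.75
tcp_pos: [0.4746, -0.3466, 0.0131]
tool_rot: [0.339, 0.941, -0.0, 0.001]
force: [-1.3, 3.6, -5.1]
finger_gap: 0.39
gripper_force: 70.1
```

Run:
```python
from h import *
where()
```

```text
t 14.75 cradle pos mm [-3.  -0.1 13.1] rot [ 1.1000e-01  1.0000e-02 -1.7996e+02] F cradle [-3.29  1.92 -5.12] gap 0.39 gf 70.12368679046631 q [-0.82  0.79  1.67  0.    0.68 -1.7 ]
```

Request:
step_arm(commands=[0,0,0,0,0,0,0,0,0,0,0,0,0,0,0,0,0,0,0,0,0,0,0,0,0,0,0,0,0,0,0,0,0,0,0,0,0,0,0,0,0,0,0,0,0,0,0,0,0,0,0,0,0,0,0,0,0,0,0,0], jaw=100)

```text
t: 15.75
tcp_pos: [0.4748, -0.3468, 0.0132]
tool_rot: [0.339, 0.941, -0.0, 0.001]
force: [0.9, 0.5, -0.1]
finger_gap: 1.003
gripper_force: 0.0
```

Request:
step_arm(commands=[0,0,-0.008,0,0,0,0,0,-0.02,0,0,0,0,0,-0.035,0,0,0,0,0,-0.055,0,0,0,0,0,-0.075,0,0,0,0,0,-0.095,0,0,0,0,0,-0.11,0,0,0,0,0,-0.12,0,0,0,0,0,-0.125,0,0,0,0,0,-0.125,0,0,0])

```text
t: 16.75
tcp_pos: [0.4749, -0.347, 0.1392]
tool_rot: [0.339, 0.941, -0.001, 0.002]
force: [0.8, -1.1, -0.7]
finger_gap: 1.003
gripper_force: 0.0
```

Run:
```python
from h import *
c=snap('scene');where()
cv2.imwrite('pics/s6.png',cv2.resize(c['pixels'][180:270,270:370],None,fx=6.5,fy=6.5,interpolation=cv2.INTER_CUBIC))
```

```text
t 16.8 cradle pos mm [-3.100e+00 -1.000e-01  1.384e+02] rot [ 1.7000e-01 -0.0000e+00 -1.7996e+02] F cradle [-0.33  0.93 -0.45] gap 0.998 gf 0.0 q [-0.82  0.6   1.61  0.    0.93 -1.7 ]
```

View pics/s6.png

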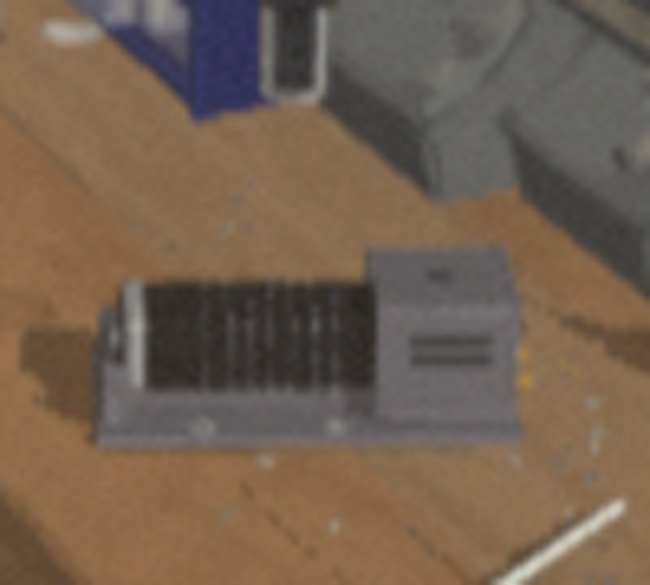

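The pack lies flat and level. Its terminal end is at (125–145, 285–388), the same image column as at the start, and the terminal is visible over the lip at (115,340). The gripper is clear of everything.

```bash
python3 -c "
from station import manip
print(manip.sign_off())"
```

```text
the job is handed in; nothing more can be done
None
```

The pack is turned round and back in the cradle: flat end under the hood on the contact, terminal over the lip, lying level with the gripper clear. I handed the job in at about 17 s; `sign_off` returned no verdict.

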